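# Turn the leaf of the rock chart

### The job

On the bench lies a two-page rock chart whose rigid blue leaf with the yellow tab stands ajar over the page on the robot's right. With a fingertip or the outside of the fingers, without gripping the leaf, swing it gently over its spine and press it down until it lies flat on the other, uncovered page, never letting it slam. Leave the stones, bottle, hammer and other things around it where they are.

Things in the scene. Friction and masses are not known exactly. Their poses are not given: they have to be found in the camera images.
- chart: Rock chart: a heavy wooden stand that does not budge, 200 mm along its x axis (the spine's direction), 260 mm along y, 30 mm high, with two paper pages with printed colour patches. Origin: centre of its underside on the table. z is up; +y points to the left-hand page (the robot's left when unturned), -y to the right-hand page; it may be turned up to 25 degrees either way.
- chart_spine (a point): Middle of the spine, on the hinge axis, 33.5 mm above the table and straight above the chart's origin; same axes as the chart. The hinge axis runs along x.
- leaf (a joint): Angle of the leaf about the spine, rad: 0 = flat on the right-hand page (-y), 1.57 = upright, 3.14 = flat on the left-hand page (+y), its end stop. It starts ajar, between 0.3 and 0.7. The hinge is stiff (about 0.15 N m): the leaf stays where it is left and needs about 2 N at the tab to move, all the way down to flat as well.
- leaf_tab (a point): Middle of the outer edge of the leaf's yellow tab, 154 mm from the hinge axis, on the leaf's mid-plane. The leaf is a rigid panel 5 mm thick, blue on the face that starts upward and cream on the other; it is 180 mm along the spine and reaches 132 mm from the hinge axis, and the tab, 56 mm wide along the spine and at its middle, stands out a further 22 mm. Axes turn with the leaf: x along the spine, y from the tab towards the hinge, z out of the blue face.
- granite: Loose pale grey stone, about 62 x 50 x 45 mm, origin at the centre of its underside. A bystander near the far end of the chart.
- basalt: Loose black stone, about 58 x 48 x 42 mm, origin at the centre of its underside. A bystander near the far end of the chart.
- ironstone: Loose rust-brown stone, about 50 x 44 x 34 mm, origin at the centre of its underside. A bystander to the left of the chart, beyond the left-hand page.
- card_block: Loose slotted block of light wood, 45 x 30 x 36 mm, origin at the centre of its underside. A bystander at the near end of the chart.
- dropper: Loose amber dropper bottle, 34 mm across and 75 mm tall, origin at the centre of its underside. A bystander on the right of the table.
- rock_hammer: Loose hammer lying on the right of the table, wooden handle, origin under its middle. A bystander.
- lens: Loose hand lens lying flat on the left of the table, 52 mm across with a 60 mm handle, 12 mm high. A bystander.

How it is judged:
By the outcome, as a careful person would: the job done as asked, in the order asked, and still so for the second after the job is handed in, with the robot touching nothing.
It also fails if it takes over 51 s, if anything falls off the work surface, if the arm or the gripper's body presses on something with over 40 N, if the wrist force passes 120 N, or if a joint passes its speed limit or range.

### The arm

A 7-joint arm with a two-finger parallel gripper is mounted at the origin on the work surface. World frame = base frame: x ahead of the robot, y to its left, z up, the work surface at z = 0. Lengths are in m, angles in degrees, forces in N, time in s.
With the tool pointing down it reaches from about 0.35 to 0.9 m from the base axis. Payload 8.1 kg.
Tool frame: the origin (TCP) lies midway between the tips of the shut fingers; the grasp point (between the pads) lies 19 mm behind it; z points along the fingers, y is the line along which they close (so a half turn about z gives the same grasp; the last joint's range is limited). The gripper opens to 92 mm and grips with 3 to 60 N. Pads are 19 mm wide; open, the fingers measure 130 mm over their backs; the gripper's body (75 mm by 190 mm) begins 47 mm behind the grasp point.
Start: joints at [68.778, 24.895, 1.432, 90.138, -0.665, 64.973, -4.303], TCP at [0.165, -0.603, 0.227] pointing down, gripper open.
Joint ranges: [-149.89, 149.89], [-25.12, 119.58], [-72.63, 75.52], [4.76, 147.25], [-75.54, 255.54], [6.69, 114.76], [-157.13, 157.13]. Speed limits (degrees/s): [127.2, 127.2, 172.46, 172.46, 180, 180, 180].

### API

Orientations are given as a 3x3 rotation matrix whose columns are the frame's x, y, z axes.
In Python, from rig import manip, viewer, order gives the robot as it stands. The module is installed in compiled form; this text tells all that it offers.
- The arm moves only by the shell command python3 -m inch 'ROWS' [FORCE]. ROWS is JSON, a list that holds one entry, the list of rows, each a list of 5 numbers: the shift along the tool's x, y, z in cm, then the turn about the tool's z in rad, then the closure, from 0 (fully open) to 1 (shut). A call has 1 to 20 rows; each row shifts and turns the commanded pose from where the row before left it, along the tool's axes as they then stand; what a row does not reach is not made up. A row lasts 1/12 s, in which the tool goes at most 41.7 mm and 7.16 degrees, less where a joint would pass 70% of its speed; a pose out of reach is approached as far as the arm can. A call with a gripper value outside its range is refused whole. The fingers move at their own pace and stop on an object; FORCE is the grip in N (left out, the last holds). Time passes only in rows, so rows that do not move let the fingers close. It gives the time, the measured TCP pose, the force, the opening and the grip force at its end, in the units of the state.
- manip.read_state(): the state, without advancing time (a new reading comes with each control period).
- viewer.capture(name): name is "scene" or "top"; returns a dict with "color" (480x640x3 uint8, blue, green, red), "depth" (480x640 float32, m along the optical axis (not along the pixel's ray), 0 where there is no reading), "camera_matrix" (3x3 intrinsics, pixels), "dist" ([k1, k2, p1, p2, k3] as OpenCV has them; the pictures are not rectified), "cam_to_world" (4x4, takes a point from camera to world coordinates). Camera axes: x right, y up, looking along -z (the intrinsics and any distortion apply to the point x, -y, -z); pixel columns grow to the right and rows downward; lengths in m; the calibration is good to about 2 mm. A picture is of the moment at which its call begins.
- order.hand_in(): hands the job in; it is judged then, once.
Trained networks look in a picture, given as the dict that the camera call returned (one of the last four; its "shot" number tells which), for a name from the list of things; names that differ only in an ending like _2 or _b are one class to them, and where a whole thing is asked for, a point or a joint stands for the part that bears it (a point fixed in the world has none). Each returns a list of dicts, best first, with "p" (0 to 1); they miss things now and then, are a little off and sometimes report something else, mostly with a low value. They report only what shows in the picture. A call takes as long as a camera call.
- viewer.boxes_of(name, picture): "centre" ([row, column] in pixels, amid what is visible of it).
- viewer.mark_of(name, picture): "centre" ([row, column] in pixels: a listed point, or the origin of a listed thing).
The state is a dict: "clock": time; "q": joint angles; "joint_velocities": joint speeds; "joint_efforts": joint torques, N m; "tool_pos": TCP position; "tool_rot": TCP orientation; "contact_force": force on the tool from outside, world axes, zero at the start; "wrist_torque": the same for the moment, N m; "opening": opening from 0.0 (shut) to 1.0 (fully open); "grasp_force": force on a finger pad.
Only numpy, scipy, OpenCV 4.12 (cv2) and the standard library are available. Lean on these libraries where they do the work, as an engineer would, in place of code of your own. Each camera call takes 0.05 s, during which the arm holds its last target. There are 200 camera calls.

## Working session

There is one attempt and no reset: what is moved stays moved. The work goes in short steps, Python scripts to look and compute and a shell command to move; the robot and the scene stay as the last step left them, time stands still between calls to the robot, and variables do not carry over. Pictures are saved under pics/ and viewed, at most 10 in all, crops included, and the job is handed in when it is done.

```bash
mkdir -p pics
cat > h.py <<'E'
import numpy as np, cv2
from rig import manip, viewer, order
def ray(p,rc):
    u=cv2.undistortPoints(np.array([[[rc[1],rc[0]]]],float),p["camera_matrix"],np.array(p["dist"],float))[0,0]
    return np.array([u[0],-u[1],-1.0])
def world(p,rc,d):
    T=np.array(p["cam_to_world"]); return (T@np.append(ray(p,rc)*d,1))[:3]
def at_z(p,rc,z):
    T=np.array(p["cam_to_world"]); r=T[:3,:3]@ray(p,rc); return T[:3,3]+r*(z-T[2,3])/r[2]
def dep(p,rc):
    r,c=int(round(rc[0])),int(round(rc[1])); w=p["depth"][max(r-1,0):r+2,max(c-1,0):c+2]; w=w[w>0]
    return float(np.median(w)) if w.size else 0
E
python3 - <<'E'
from h import *
s=manip.read_state(); print(s["clock"],s["tool_pos"],np.round(s["tool_rot"],3).tolist(),s["opening"],s["contact_force"])
for n in("top","scene"):
    p=viewer.capture(n); cv2.imwrite(f"pics/{n}0.png",p["color"])
    print(n,np.round(p["cam_to_world"],3).tolist())
    for t in("chart","chart_spine","leaf_tab","granite","basalt","ironstone","card_block","dropper","rock_hammer","lens"):
        m=viewer.mark_of(t,p)[:1]
        for k in m:
            print(t,round(k["p"],2),np.round(k["centre"]),"z-plane",at_z(p,k["centre"],.0335 if t=="chart_spine" else 0).round(3),"depth",world(p,k["centre"],dep(p,k["centre"])).round(3))
E
```

```text
0.0 [ 0.16517969 -0.60221554  0.22593963] [[0.964, 0.264, -0.001], [0.264, -0.964, 0.002], [-0.0, -0.002, -1.0]] 0.9995084804124218 [0.97246054 0.01733755 0.60448003]
top [[0.028, 0.993, -0.118, 0.427], [-1.0, 0.027, -0.011, -0.019], [-0.008, 0.118, 0.993, 1.211], [0.0, 0.0, 0.0, 1.0]]
chart 0.86 [259. 303.] z-plane [0.537 0.051 0.   ] depth [0.533 0.049 0.037]
chart_spine 0.65 [256. 303.] z-plane [0.542 0.048 0.034] depth [0.541 0.048 0.037]
leaf_tab 0.67 [267. 361.] z-plane [ 0.522 -0.098  0.   ] depth [ 0.522 -0.098 -0.001]
granite 0.76 [197. 285.] z-plane [0.699 0.104 0.   ] depth [0.691 0.1   0.037]
ironstone 0.74 [233. 217.] z-plane [0.6   0.278 0.   ] depth [0.597 0.273 0.02 ]
card_block 0.52 [316. 298.] z-plane [0.392 0.059 0.   ] depth [0.392 0.058 0.02 ]
dropper 0.62 [216. 481.] z-plane [ 0.662 -0.413  0.   ] depth [ 0.653 -0.398  0.047]
rock_hammer 0.85 [299. 511.] z-plane [ 0.447 -0.491  0.   ] depth [ 0.447 -0.484  0.019]
lens 0.87 [297. 142.] z-plane [0.425 0.47  0.   ] depth [0.425 0.464 0.013]
scene [[-0.736, -0.392, 0.551, 1.267], [0.676, -0.442, 0.589, 0.724], [0.01
[... 167 characters left out ...]
 0.05  0.033] depth [0.537 0.053 0.036]
leaf_tab 0.72 [207. 318.] z-plane [ 0.429 -0.192  0.   ] depth [ 0.43  -0.191  0.001]
granite 0.6 [301. 323.] z-plane [0.689 0.111 0.   ] depth [0.707 0.13  0.025]
basalt 0.74 [273. 287.] z-plane [ 0.686 -0.02   0.   ] depth [ 0.698 -0.006  0.015]
ironstone 0.56 [323. 410.] z-plane [0.595 0.288 0.   ] depth [0.609 0.297 0.016]
card_block 0.77 [239. 395.] z-plane [0.385 0.061 0.   ] depth [0.4   0.072 0.013]
dropper 0.65 [201. 211.] z-plane [ 0.646 -0.423  0.   ] depth [ 0.659 -0.399  0.017]
rock_hammer 0.61 [174. 251.] z-plane [ 0.458 -0.481  0.   ] depth [ 0.461 -0.477  0.003]
lens 0.71 [301. 321.] z-plane [0.691 0.107 0.   ] depth [0.71  0.127 0.026]
```

View pics/top0.png

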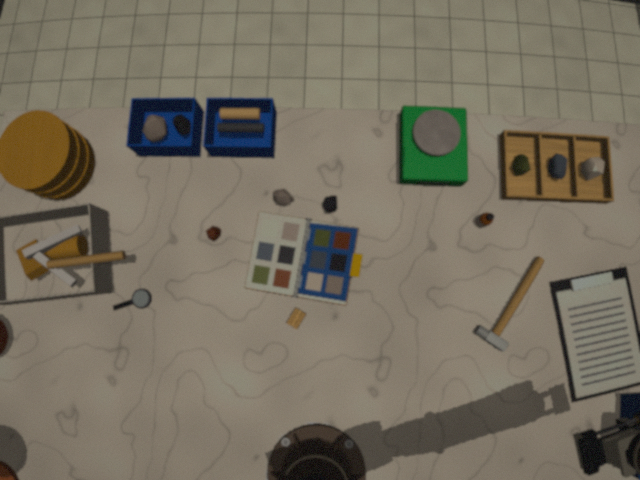

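View pics/scene0.png

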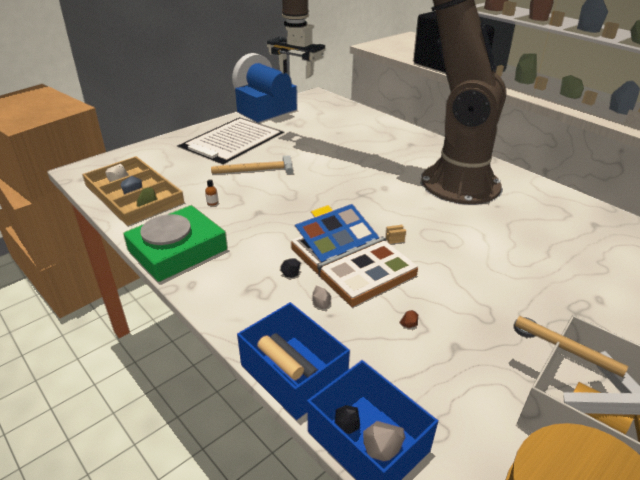

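Run:
```python
from h import *
p=viewer.capture("top"); 
d=p["depth"]; R,C=np.mgrid[180:340,200:420]
pts=np.stack([R.ravel(),C.ravel()],1)
u=cv2.undistortPoints(pts[:,None,::-1].astype(float),p["camera_matrix"],np.array(p["dist"],float))[:,0]
dd=d[pts[:,0],pts[:,1]]; T=np.array(p["cam_to_world"])
P=np.stack([u[:,0]*dd,-u[:,1]*dd,-dd],1)@T[:3,:3].T+T[:3,3]
hsv=cv2.cvtColor(p["color"],cv2.COLOR_BGR2HSV)[pts[:,0],pts[:,1]]
blue=(hsv[:,0]>95)&(hsv[:,0]<130)&(hsv[:,1]>90)&(dd>0)&(P[:,2]>.03)
yel=(hsv[:,0]>20)&(hsv[:,0]<35)&(hsv[:,1]>120)&(dd>0)
for n,m in(("blue",blue),("yel",yel)):
    Q=P[m]; print(n,m.sum(),Q.mean(0).round(3),Q.min(0).round(3),Q.max(0).round(3))
Q=P[blue]; 
for i in range(3):
    c=np.median(Q,0) if i==0 else Q.mean(0); _,_,V=np.linalg.svd(Q-c); n=V[2]*np.sign(V[2][2]); r=(Q-c)@n; print(n.round(3),r.std(),len(Q)); Q=Q[abs(r)<.006]
print("tilt deg",np.degrees(np.arccos(n[2])),"spine dir yaw",np.degrees(np.arctan2(n[0],-n[1])))
s=np.array([.539,.049,.0335]); print("spine off plane",(s-Q.mean(0))@n)
```

```text
blue 1607 [ 0.53  -0.013  0.058] [ 0.437 -0.08   0.035] [0.623 0.056 0.083]
yel 256 [ 0.535 -0.062  0.072] [ 0.493 -0.099 -0.002] [0.663 0.164 0.088]
[0.043 0.307 0.951] 0.002118319530983699 1607
[0.043 0.308 0.95 ] 0.0020509283524429425 1597
[0.043 0.308 0.95 ] 0.002045940093694754 1596
tilt deg 18.116589113795545 spine dir yaw 171.9941435941137
spine off plane -0.004073153085995379
```

The top view shows the blue leaf at about (300–357, 222–302) with its yellow tab at (356, 265). The spine runs from (302, 295) to (310, 215). The scene view agrees, and the area to the right of the tab is free. Next I'll refine the yaw.

```bash
cat >> h.py <<'E'
def cloud(p,r0=180,r1=340,c0=200,c1=420):
    R,C=np.mgrid[r0:r1,c0:c1]; pts=np.stack([R.ravel(),C.ravel()],1); dd=p["depth"][pts[:,0],pts[:,1]]
    u=cv2.undistortPoints(pts[:,None,::-1].astype(float),p["camera_matrix"],np.array(p["dist"],float))[:,0]
    T=np.array(p["cam_to_world"]); P=np.stack([u[:,0]*dd,-u[:,1]*dd,-dd],1)@T[:3,:3].T+T[:3,3]
    return P,cv2.cvtColor(p["color"],cv2.COLOR_BGR2HSV)[pts[:,0],pts[:,1]],dd>0
E
python3 - <<'E'
from h import *
p=viewer.capture("top"); P,h,ok=cloud(p)
y=ok&(h[:,0]>18)&(h[:,0]<35)&(h[:,1]>120)&(P[:,1]<-.05)&(P[:,2]>.05)&(abs(P[:,0]-.52)<.06)
print("tab",P[y].mean(0).round(4),P[y].min(0).round(3),P[y].max(0).round(3),cv2.minAreaRect(P[y][:,:2].astype(np.float32)))
# raised chart+leaf footprint
m=ok&(P[:,2]>.022)&(abs(P[:,0]-.53)<.13)&(abs(P[:,1]-.05)<.2)
img=np.zeros((160,220),np.uint8); img[m.reshape(160,220)]=255
n,l,st,ce=cv2.connectedComponentsWithStats(img); k=l[int(255-180),int(303-200)]; Q=P[(l==k).ravel()]
print("chart",len(Q),cv2.minAreaRect(Q[:,:2].astype(np.float32)))
L=Q[(Q[:,1]>.07)]; print("left page z",np.median(L[:,2]),cv2.minAreaRect(L[:,:2].astype(np.float32)))
E
```

```text
tab [ 0.5198 -0.0806  0.0803] [ 0.493 -0.093  0.073] [ 0.548 -0.068  0.087] ((0.52028489112854, -0.08078819513320923), (0.021192505955696106, 0.0549156479537487), 81.10345458984375)
chart 8197 ((0.5383110046386719, 0.0449223667383194), (0.2749926745891571, 0.20106610655784607), 81.74019622802734)
left page z 0.030275026230359048 ((0.5493602752685547, 0.1188206896185875), (0.1258394569158554, 0.20064695179462433), 81.91178894042969)
```

```bash
python3 -m inch '[[[0,0,0,-0.12,1],[0,0,0,-0.12,1],[0,0,0,-0.12,1],[0,0,0,-0.12,1],[0,0,0,-0.12,1],[0,0,0,-0.12,1],[0,0,0,-0.12,1],[0,0,0,-0.12,1],[0,0,0,-0.12,1],[0,0,0,-0.08,1],[0,0,0,0,1]]]'
```

```text
clock: 2.12
tool_pos: [0.1651, -0.6028, 0.2267]
tool_rot: [[0.139, 0.99, 0.0], [0.99, -0.139, 0.0], [0.0, 0.0, -1.0]]
contact_force: [-0.1, -1.0, 0.3]
opening: 0.252
grasp_force: 0.0
```

```bash
python3 -m inch '[[[1.3,0.7,0,0,1],[2.6,1.4,0,0,1],[2.6,1.4,0,0,1],[2.6,1.4,0,0,1],[2.6,1.4,0,0,1],[2.6,1.4,0,0,1],[2.6,1.4,0,0,1],[2.6,1.4,0,0,1],[2.6,1.4,0,0,1],[2.6,1.4,0,0,1],[2.6,1.4,0,0,1],[2.6,1.4,0,0,1],[2.6,1.4,0,0,1],[2.6,1.4,0,0,1],[2.6,1.4,0,0,1],[2.6,1.4,0,0,1],[2.6,1.4,0,0,1],[2.6,1.4,0,0,1],[2.6,1.4,0,0,1],[1.5,1.4,0,0,1]]]'
```

```text
clock: 3.78
tool_pos: [0.507, -0.1462, 0.2271]
tool_rot: [[0.142, 0.99, 0.001], [0.99, -0.142, 0.001], [0.001, 0.0, -1.0]]
contact_force: [-0.4, -0.5, 0.3]
opening: 0.002
grasp_force: 0.0
```

```bash
python3 -m inch '[[[0,0,1.8,0,1],[0,0,2.2,0,1],[0,0,2.2,0,1],[0,0,2.2,0,1],[0,0,2.2,0,1],[0,0,2.2,0,1],[0,0,2.2,0,1],[0,0,2.2,0,1],[0,0,1.5,0,1],[1,0.2,0,0,1],[1,0.2,0,0,1],[0.5,0,0,0,1],[0,0,0,0,1],[0,0,0,0,1]]]'
python3 - <<'E'
from h import *
p=viewer.capture("scene"); cv2.imwrite("pics/s1.png",cv2.resize(p["color"][130:330,240:440],(600,600),interpolation=cv2.INTER_CUBIC))
E
```

```text
clock: 4.95
tool_pos: [0.5147, -0.1258, 0.0409]
tool_rot: [[0.142, 0.99, 0.002], [0.99, -0.142, -0.0], [-0.0, 0.002, -1.0]]
contact_force: [0.4, -0.5, -0.4]
opening: 0.006
grasp_force: 0.0
```

View pics/s1.png

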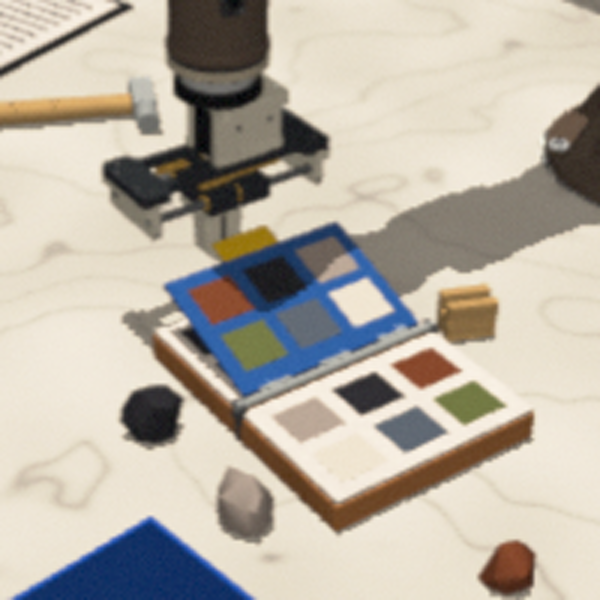

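The crop shows the shut fingers, tips down, just behind the yellow tab at (245, 243) and in line with its middle. The gripper's long side runs along the spine, and nothing is touching. Now I'll creep to contact.

```bash
python3 -m inch '[[[0.5,0,0,0,1],[0.5,0,0,0,1],[0.5,0,0,0,1],[0.3,0,0,0,1],[0.2,0,0,0,1],[0,0,0,0,1]]]'
```

```text
clock: 5.5
tool_pos: [0.5168, -0.1061, 0.0397]
tool_rot: [[0.142, 0.99, -0.0], [0.99, -0.142, 0.0], [0.0, -0.0, -1.0]]
contact_force: [-0.3, 0.1, 0.8]
opening: 0.006
grasp_force: 0.0
```

```bash
python3 -m inch '[[[0.1,0,-0.2,0,1],[0.1,0,-0.3,0,1],[0.1,0,-0.3,0,1],[0.1,0,-0.3,0,1],[0.1,0,-0.3,0,1]]]'
```

```text
clock: 5.92
tool_pos: [0.5172, -0.1022, 0.054]
tool_rot: [[0.143, 0.99, -0.0], [0.99, -0.143, -0.0], [-0.0, -0.0, -1.0]]
contact_force: [-0.5, -2.4, -0.2]
opening: 0.003
grasp_force: 0.8
```

```bash
python3 -m inch '[[[0.12,0,-0.38,0,1],[0.12,0,-0.38,0,1],[0.12,0,-0.38,0,1],[0.12,0,-0.38,0,1],[0.12,0,-0.38,0,1],[0.12,0,-0.38,0,1]]]'
python3 - <<'E'
from h import *
p=viewer.capture("top"); P,h,ok=cloud(p)
b=ok&(h[:,0]>95)&(h[:,0]<130)&(h[:,1]>90)&(P[:,2]>.038)&(abs(P[:,0]-.53)<.12)&(P[:,1]<.045)
Q=P[b]; c=np.median(Q,0); Q=Q[np.linalg.norm(Q-c,axis=1)<.09]; n=np.linalg.svd(Q-Q.mean(0))[2][2]; print(len(Q),np.degrees(np.arccos(abs(n[2]))),Q[:,2].max())
E
```

```text
clock: 6.42
tool_pos: [0.5185, -0.0945, 0.077]
tool_rot: [[0.143, 0.99, 0.0], [0.99, -0.143, 0.0], [0.0, 0.0, -1.0]]
contact_force: [-0.8, -0.9, -0.7]
opening: 0.003
grasp_force: 0.7
1063 28.49680474809982 0.10088949025585237
```

```bash
python3 -m inch '[[[0.2,0,-0.45,0,1],[0.2,0,-0.45,0,1],[0.22,0,-0.45,0,1],[0.25,0,-0.45,0,1],[0.27,0,-0.45,0,1],[0.28,0,-0.45,0,1],[0.3,0,-0.45,0,1],[0.32,0,-0.45,0,1],[0.35,0,-0.45,0,1],[0.35,0,-0.42,0,1]]]'
python3 - <<'E'
from h import *
p=viewer.capture("top"); P,h,ok=cloud(p)
b=ok&(h[:,0]>95)&(h[:,0]<130)&(h[:,1]>90)&(P[:,2]>.038)&(abs(P[:,0]-.53)<.12)&(P[:,1]<.045)
Q=P[b]; c=np.median(Q,0); Q=Q[np.linalg.norm(Q-c,axis=1)<.09]; n=np.linalg.svd(Q-Q.mean(0))[2][2]; print(len(Q),np.degrees(np.arccos(abs(n[2]))),Q[:,2].max())
E
```

```text
clock: 7.3
tool_pos: [0.5224, -0.0672, 0.1217]
tool_rot: [[0.142, 0.99, 0.0], [0.99, -0.142, -0.0], [-0.0, 0.0, -1.0]]
contact_force: [-0.7, -0.8, -1.5]
opening: 0.005
grasp_force: 0.6
613 46.22828053505705 0.13406032448238947
```

```bash
python3 -m inch '[[[0.4,0,-0.3,0,1],[0.45,0,-0.3,0,1],[0.45,0,-0.3,0,1],[0.5,0,-0.3,0,1],[0.5,0,-0.3,0,1],[0.5,0,-0.3,0,1],[0.5,0,-0.2,0,1],[0.5,0,-0.2,0,1],[0.5,0,-0.2,0,1],[0.5,0,-0.1,0,1],[0.5,0,-0.1,0,1],[0.5,0,-0.1,0,1],[0.5,0,0,0,1],[0.5,0,0,0,1]]]'
python3 - <<'E'
from h import *
p=viewer.capture("scene"); cv2.imwrite("pics/s2.png",cv2.resize(p["color"][130:330,240:440],(600,600),interpolation=cv2.INTER_CUBIC))
E
```

```text
clock: 8.52
tool_pos: [0.532, 0.0003, 0.1482]
tool_rot: [[0.143, 0.99, -0.0], [0.99, -0.143, 0.0], [0.0, -0.0, -1.0]]
contact_force: [-0.3, -1.9, 1.0]
opening: 0.003
grasp_force: 0.7
```

View pics/s2.png

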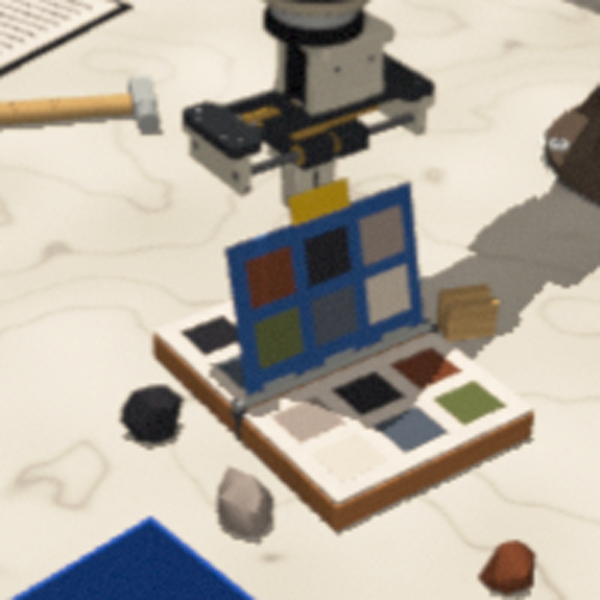

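The crop shows the leaf at about 75°, with the fingertip behind the tab at (310, 190) and the stones and block undisturbed. I'll carry it on past upright.

```bash
python3 -m inch '[[[0.5,0,0,0,1],[0.5,0,0,0,1],[0.5,0,0,0,1],[0.5,0,0,0,1],[0.5,0,0,0,1],[0.5,0,0,0,1],[0.5,0,0,0,1],[0.5,0,0,0,1],[0.5,0,0,0,1],[0.5,0,0,0,1],[0.5,0,0.05,0,1],[0.5,0,0.1,0,1],[0.5,0,0.1,0,1],[0.5,0,0.1,0,1],[0.47,0,0.15,0,1],[0.47,0,0.15,0,1],[0.47,0,0.18,0,1],[0.47,0,0.2,0,1],[0.47,0,0.2,0,1],[0.45,0,0.22,0,1]]]'
```

```text
clock: 10.23
tool_pos: [0.546, 0.0971, 0.1335]
tool_rot: [[0.143, 0.99, -0.0], [0.99, -0.143, -0.0], [-0.0, -0.0, -1.0]]
contact_force: [-0.6, -1.2, -0.2]
opening: 0.001
grasp_force: 0.6
```

```bash
python3 -m inch '[[[0.43,0,0.25,0,1],[0.42,0,0.27,0,1],[0.4,0,0.3,0,1],[0.4,0,0.3,0,1],[0.38,0,0.33,0,1],[0.36,0,0.35,0,1],[0.34,0,0.36,0,1],[0.34,0,0.37,0,1],[0.32,0,0.38,0,1],[0.31,0,0.4,0,1],[0.3,0,0.4,0,1],[0.28,0,0.41,0,1],[0.25,0,0.43,0,1],[0.22,0,0.44,0,1],[0.2,0,0.45,0,1]]]'
python3 - <<'E'
from h import *
p=viewer.capture("scene"); cv2.imwrite("pics/s3.png",cv2.resize(p["color"][130:330,240:440],(600,600),interpolation=cv2.INTER_CUBIC))
E
```

```text
clock: 11.48
tool_pos: [0.5531, 0.146, 0.0789]
tool_rot: [[0.143, 0.99, 0.0], [0.99, -0.143, 0.0], [0.0, 0.0, -1.0]]
contact_force: [-0.3, -0.8, 1.1]
opening: 0.009
grasp_force: 0.4
```

View pics/s3.png

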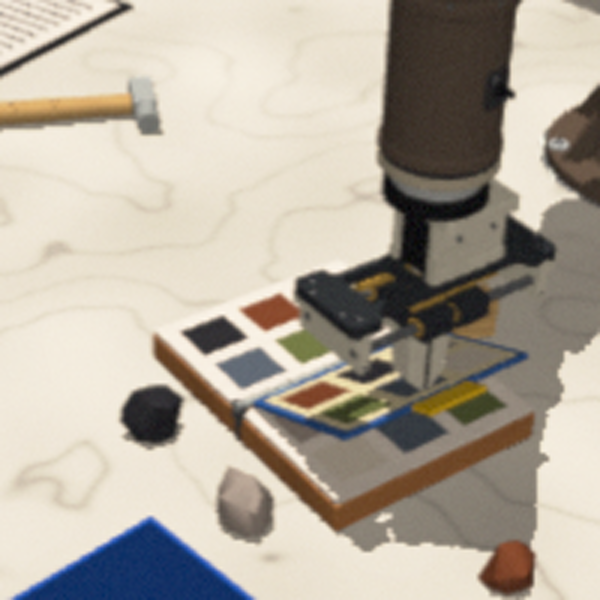

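The crop shows the leaf past upright, about 25° from flat on the left page, with the fingertip on its cream face at (425, 375). Now the slow press-down.

```bash
python3 -m inch '[[[0.18,0,0.4,0,1],[0.15,0,0.4,0,1],[0.13,0,0.4,0,1],[0.1,0,0.4,0,1],[0.1,0,0.35,0,1],[0.08,0,0.35,0,1],[0.05,0,0.3,0,1],[0.05,0,0.3,0,1],[0.05,0,0.25,0,1],[0.03,0,0.2,0,1],[0,0,0.2,0,1],[0,0,0.2,0,1],[0,0,0.15,0,1],[0,0,0.1,0,1],[0,0,0.1,0,1]]]'
```

```text
clock: 12.78
tool_pos: [0.5544, 0.155, 0.0383]
tool_rot: [[0.142, 0.99, 0.0], [0.99, -0.142, 0.0], [0.0, 0.0, -1.0]]
contact_force: [-0.2, 0.1, 0.8]
opening: 0.005
grasp_force: 0.4
```

```bash
python3 -m inch '[[[0,0,0.1,0,1],[0,0,0.1,0,1],[0,0,0.1,0,1],[0,0,0,0,1]]]'
```

```text
clock: 13.12
tool_pos: [0.5545, 0.1549, 0.0362]
tool_rot: [[0.143, 0.99, 0.001], [0.99, -0.143, -0.0], [-0.0, 0.001, -1.0]]
contact_force: [-3.7, -0.7, 10.1]
opening: 0.006
grasp_force: 5.3
```

```bash
python3 -m inch '[[[0,0,0.05,0,1],[0,0,0.05,0,1],[0,0,0,0,1]]]'
```

```text
clock: 13.37
tool_pos: [0.5545, 0.1549, 0.036]
tool_rot: [[0.143, 0.99, 0.001], [0.99, -0.143, -0.0], [-0.0, 0.001, -1.0]]
contact_force: [-6.5, -2.5, 19.8]
opening: 0.004
grasp_force: 10.2
```

```bash
python3 -m inch '[[[0,0,-0.2,0,1],[0,0,-0.3,0,1],[0,0,-1,0,1],[0,0,-2,0,1],[0,0,-2.5,0,1],[0,0,-2.5,0,1],[0,0,-2.5,0,1],[0,0,-2.5,0,1],[0,0,-2.5,0,1],[-2,0,-2,0,1],[-3,0,0,0,1],[-3,0,0,0,1],[-3,0,0,0,1],[-3,0,0,0,1],[-3,0,0,0,1],[-3,0,0,0,1],[-3,0,0,0,1],[-3,0,0,0,1],[-3,0,0,0,1],[-2,0,0,0,1]]]'
python3 - <<'E'
from h import *
p=viewer.capture("scene"); cv2.imwrite("pics/s4.png",cv2.resize(p["color"][130:330,240:440],(600,600),interpolation=cv2.INTER_CUBIC))
p=viewer.capture("top"); P,h,ok=cloud(p)
e=np.array([.141,.99]); f=np.array([.99,-.141]); d=P[:,:2]-[.539,.052]; v=d@e; u=d@f
m=ok&(abs(u)<.08)&(v>.02)&(v<.125); Q=P[m]; A=np.c_[v[m],u[m],np.ones(m.sum())]; k=np.linalg.lstsq(A,Q[:,2],rcond=None)[0]
print("tilt deg",np.degrees(k[0]),"z mean",Q[:,2].mean(),m.sum())
for t in("granite","ironstone","card_block","basalt"):
    for c in viewer.mark_of(t,p)[:1]: print(t,at_z(p,c["centre"],0).round(3),c["p"])
s=manip.read_state(); print(s["clock"],s["tool_pos"],s["contact_force"])
E
```

```text
clock: 15.03
tool_pos: [0.5092, -0.1554, 0.2148]
tool_rot: [[0.145, 0.989, -0.0], [0.989, -0.145, -0.001], [-0.001, -0.0, -1.0]]
contact_force: [-0.2, 0.9, 0.1]
opening: 0.001
grasp_force: 0.0
tilt deg -0.03298461281427641 z mean 0.03657579780495193 2650
granite [0.699 0.106 0.   ] 0.68
ironstone [0.602 0.283 0.   ] 0.43
card_block [0.386 0.064 0.   ] 0.81
basalt [ 0.675 -0.015  0.   ] 0.59
15.3333 [ 0.51037295 -0.15059169  0.21461326] [-0.81607906  0.06188847  0.0398319 ]
```

View pics/s4.png

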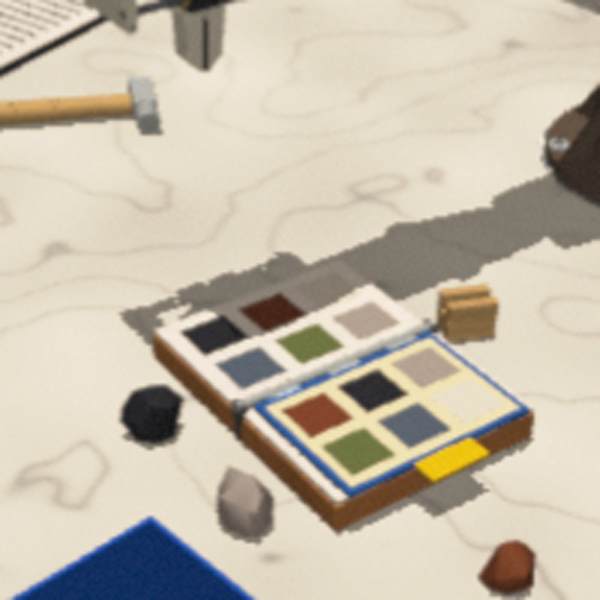

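The leaf lies flat on the left page with its tab at (452, 460) and a measured tilt of 0.03°. The bystanders in view are where they were, and the arm is clear.

```bash
python3 -m inch '[[[0,0,0,0,1],[0,0,0,0,1],[0,0,0,0,1]]]' >/dev/null; python3 -c "
from rig import order; print(order.hand_in())"
```

```text
the job is handed in; nothing more can be done
None
```

The leaf was swung over its spine without gripping and pressed flat on the left-hand page (measured tilt 0.03°), the stones and block beside the chart stayed put, and the job was handed in at about 15.6 s of the 51 s allowed.

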